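# Sort the chromatography bench and lock the solvent bottles in their caddy

### The arm

A 6-joint arm with a two-finger parallel gripper is mounted at the origin on the work surface. World frame = base frame: x ahead of the robot, y to its left, z up, the work surface at z = 0. Lengths are in m, angles in rad, forces in N, time in s.
With the tool pointing down it reaches from about 0.375 to 0.9 m from the base axis. Payload 3.1 kg.
Tool frame: the origin (TCP) lies on the centre line of the jaws, within the pads' length; the fingertips stand 22 mm ahead of it and the grasp point (between the pads) lies 3 mm ahead of it; y points along the fingers, x is the direction in which the jaws open and shut, and the axes are right-handed (so a half turn about y gives the same grasp; the last joint's range is limited). The gripper opens to 85 mm and grips with 20 to 120 N. Pads are 22 mm wide; open, the fingers measure 114 mm over their backs; the gripper's body (76 mm by 85 mm) begins 54 mm behind the grasp point. The pads swing forward as they close: fully open they stand 13 mm farther back than shut.
Start: joints at [-1.387, 0.527, 1.433, -0, 1.181, -0.178], TCP at [0.222, -0.584, 0.253] pointing down, gripper open.
Joint ranges: [-3.08, 3.08], [-0.75, 2.2], [0.22, 2.44], [-1.43, 4.57], [0, 2.65], [-2.85, 2.85]. Speed limits (rad/s): [2.79, 2.79, 3.14, 3.14, 3.14, 3.14].

### API

Orientations are given as a 3x3 rotation matrix whose columns are the frame's x, y, z axes.
In Python, from station import robot, planner, viewer, hand_in, nets, telemetry gives the robot as it stands. The module is installed in compiled form; this text tells all that it offers. Calls block until the motion is done:
- robot.goto(position, orientation): joint-space move of the TCP to a pose.
- robot.movel(position, attitude=None, rate=0.15): straight line of the TCP; attitude=None keeps the orientation; rate is the mean speed in m/s.
- robot.set_joints(angles): joint-space move.
- robot.grip(opening, effort=None): finger opening in m; effort is the grip in N (None keeps the last); returns when the fingers have stopped.
- robot.sleep(seconds).
- planner.solve_ik(position, orientation): joint angles nearest the present ones, or None.
- viewer.read_camera(name): name is "side" or "top" or "wrist"; returns a dict with "image" (480x640x3 uint8, red, green, blue), "fx", "fy", "cx", "cy" (pixels), "distortion" ([k1, k2, p1, p2, k3] as OpenCV has them; the pictures are not rectified), "origin" and "orientation" of the camera in the world; the wrist camera has in their place "mount" (4x4, takes a point from camera to tool coordinates, whose origin is the TCP and whose axes are the tool frame's). Camera axes: x right, y up, looking along -z (the intrinsics and any distortion apply to the point x, -y, -z); pixel columns grow to the right and rows downward; lengths in m; the calibration is good to about 2 mm. A picture is of the moment at which its call begins: read the wrist's pose just before it. There is no depth.
A pose or a line that the arm cannot do raises robot.Unreachable and nothing moves.
- hand_in(): hands the job in, once; it reports no verdict.
Trained networks look in the newest picture that a camera, given by its name, has taken for a name from the list of things; names that differ only in an ending like _2 or _b are one class to them, and where a whole thing is asked for, a point or a joint stands for the part that bears it (a point fixed in the world has none). Each returns a list of dicts, best first, with "confidence" (0 to 1); they miss things now and then, are a little off and sometimes report something else, mostly with a low value. They report only what shows in the picture. A call takes as long as a camera call. They do not tell look-alikes from the thing itself.
- nets.spot_in(camera, query): "uv" ([column, row] in pixels, amid what is visible of it).
- nets.outline_of(camera, query): "pixels" (480x640 bool, what is visible of it) and "uv" ([column, row] in pixels, amid what is visible of it).
- nets.pinpoint(camera, query): "uv" ([column, row] in pixels: a listed point, or the origin of a listed thing).
Readings, each from a call of its own:
- telemetry.read_clock(): time.
- telemetry.read_joint_positions(): joint angles.
- telemetry.read_qvel(): joint speeds.
- telemetry.read_joint_efforts(): joint torques, N m.
- telemetry.read_eef_pos(): TCP position.
- telemetry.read_ee_rot(): TCP orientation.
- telemetry.read_force(): force on the tool from outside, world axes, zero at the start.
- telemetry.read_ft_torque(): the same for the moment, N m.
- telemetry.read_gripper_width(): finger opening in m.
Only numpy, scipy, OpenCV 4.12 (cv2) and the standard library are available. Lean on these libraries where they do the work, as an engineer would, in place of code of your own. Each camera call takes 0.05 s, during which the arm holds its last target.

### The job

Tidy the bench after a run: stand the amber and the clear solvent bottle in the white caddy, and only then push the orange chock nose-down and fully home into the gap left in their row, to lock it. Lay the long steel column in both blue saddles of its rack, and the short tan guard cartridge on its side in the yellow tray. Keep the bottles upright and set them down gently, leave the beaker and the mouse where they are, and let go of everything.

Things in the scene. Friction and masses are not known exactly. Their poses are not given: they have to be found in the camera images.
- amber_bottle: Brown glass solvent bottle with white screw cap and paper band, standing. Round body 54 mm diameter, straight sides from 3 to 72 mm height (bottom edge chamfered 3 mm), sloping shoulder to 81 mm, cap 34 mm diameter, total height 100 mm; about 0.25 kg. Origin: centre of the underside, z up.
- clear_bottle: Pale clear-glass solvent bottle with blue screw cap, same shape, size and mass as the amber bottle. Origin: centre of the underside, z up.
- column: Long steel chromatography column lying on its side: round tube 16 mm diameter between two hexagonal end fittings 24 mm across flats, each 15 mm long; 120 mm over the fittings, 132 mm over the red end plugs, so 90 mm of bare tube in the middle. About 0.18 kg. Origin: middle of the tube on its axis (12 mm above the bench at the start); y runs along the tube. Either end may point either way.
- guard: Short guard cartridge lying down: tan plastic block 24 (x) x 36 (y) x 24 (z) mm with a round steel nut (18 mm diameter, 10 mm long) on each y end, 56 mm long in all; about 0.06 kg. Origin: its centre, 12 mm above the bench at the start; y runs along its length, z up.
- chock: Orange plastic filler chock with black mark on top, standing nose down: 90 mm tall, 50 mm wide (x), 40 mm thick (y) from 30 mm height up; below that it tapers evenly on both y faces to a nose 20 mm thick at the bottom. About 0.12 kg. Origin: centre of the underside (nose), z up. Its y (thickness) belongs along the row of bottles.
- caddy: White open bottle caddy fixed to the bench: outside 74 (x) x 161 (y) mm, walls 5 mm thick and 30 mm high, inside 64 x 151 mm, floor 4 mm above the bench. Origin: centre of the underside; y runs along its long side. Two bottles (2 x 54 mm) and the chock (40 mm) side by side along y fill it with 3 mm to spare; bottles standing loosely are pushed together by the chock's nose as it goes down (a few newtons, under 25).
- rack: Column rack fixed to the bench: aluminium base 64 (x) x 100 (y) x 6 mm with two blue V saddles, each 8 mm thick, centred 28 mm either side of the middle along y (48 mm clear between them). Each V is 90 degrees, open upward, its bottom 20 mm and its top 42 mm above the bench, 44 mm wide at the top. Origin: centre of the underside; y runs along the column's place. A column tube lying home in both Vs has its axis 31 mm above the bench, its end fittings outside the saddles.
- tray: Low yellow square tray fixed to the bench: 110 x 110 mm outside, walls 4 mm thick and 10 mm high, floor 4 mm above the bench. Origin: centre of the underside, z up.
- beaker: Bystander: empty clear glass beaker, 68 mm diameter, 75 mm tall, standing loose. Origin: centre of the underside.
- mouse: Bystander: grey computer mouse, about 100 x 58 x 31 mm, loose. Origin: centre of the underside.
There are look-alikes about, which are no part of the job. Of the things that look like the amber_bottle, take the one that is farthest to the robot's right at the start.

How it is judged:
On the way, in this order (a step that is already met when the one before it is completed fails the run):
1. both bottles stand upright on the caddy's floor (x of amber_bottle in the frame of caddy between -0.014 and 0.014 m and y of amber_bottle in the frame of caddy between -0.056 and 0.056 m and z of amber_bottle in the frame of caddy between -0.001 and 0.01 m and angle between each of amber_bottle, clear_bottle's own z axis and vertical below 0.12 rad and x of clear_bottle in the frame of caddy between -0.014 and 0.014 m and y of clear_bottle in the frame of caddy between -0.056 and 0.056 m and z of clear_bottle in the frame of caddy between -0.001 and 0.01 m), for 0.2 s.
2. the chock is fully home in the row beside them (all of step 1 and x of chock in the frame of caddy between -0.014 and 0.014 m and y of chock in the frame of caddy between -0.066 and 0.066 m and z of chock in the frame of caddy between -0.001 and 0.01 m and angle between chock's own z axis and vertical below 0.12 rad), for 0.2 s.
At the end, for the whole second after the job is handed in: Bottles and chock upright in the caddy (0.12 rad), at most 6 mm off its floor; column in both saddles, within 5 mm of seated height, 8 mm sideways, 18 mm lengthwise, 0.12 rad; guard cartridge lying on the tray floor, within 45 mm of its middle in x and y; all at rest and released (all of step 2 and x of column in the frame of rack between -0.008 and 0.008 m and y of column in the frame of rack between -0.018 and 0.018 m and z of column in the frame of rack between 0.026 and 0.036 m and angle between the y axis of column and the y axis of rack, either way round below 0.12 rad and x of guard in the frame of tray between -0.045 and 0.045 m and y of guard in the frame of tray between -0.045 and 0.045 m and z of guard in the frame of tray below 0.022 m and linear speed of each of amber_bottle, clear_bottle, column, guard, chock below 0.02 m/s); the robot touches nothing.
It fails at once if the beaker or the mouse is moved more than 25 mm (distance of any of beaker, mouse from where it was at the start of the episode above 0.025 m).
It fails at once if a bottle is tipped more than about 35 degrees (angle between any of amber_bottle, clear_bottle's own z axis and vertical above 0.6 rad).
It fails at once if a bottle is banged on the caddy (over 60 N) (contact force between any of amber_bottle, clear_bottle and caddy above 60 N).
It also fails if it takes over 128 s, if anything falls off the work surface, if the arm or the gripper's body presses on something with over 40 N, if the wrist force passes 120 N, or if a joint passes its speed limit or range.

## Working session

There is one attempt and no reset: what is moved stays moved. The work goes in short steps, each a Python script; the robot and the scene stay as the last script left them, time stands still between calls to the robot, and variables do not carry over. Pictures are saved under pics/ and viewed, and the job is handed in when it is done.

```bash
mkdir -p pics; ls; python3 - <<'E'
from station import robot, planner, viewer, nets, telemetry
import cv2
for n in ["side","top","wrist"]:
    c=viewer.read_camera(n)
    cv2.imwrite(f"pics/{n}0.png",c["image"][:,:,::-1])
    print(n,{k:v for k,v in c.items() if k!="image"})
    for q in ["amber_bottle","clear_bottle","column","guard","chock","caddy","rack","tray","beaker","mouse"]:
        print(q,[(d["uv"],round(d["confidence"],2)) for d in nets.pinpoint(n,q)])
print(telemetry.read_clock())
E
```

```text
pics
side {'fx': 586.0434914650666, 'fy': 586.0434914650666, 'cx': 320.799338261704, 'cy': 243.824277168633, 'distortion': array([-0.1387989,  0.       ,  0.       ,  0.       ,  0.       ]), 'origin': array([-0.03002619,  0.81671305,  0.7249997 ]), 'orientation': array([[-0.82574052,  0.29952159, -0.47795336],
       [-0.56374341, -0.46618811,  0.6818079 ],
       [-0.01859999,  0.83243947,  0.55380374]])}
amber_bottle [([414.7, 289.7], 0.92), ([392.3, 256.4], 0.8), ([380.9, 347.5], 0.74), ([291.4, 292.0], 0.57)]
clear_bottle [([329.3, 318.7], 0.63)]
column [([327.8, 380.3], 0.95), ([296.0, 205.6], 0.68)]
guard [([362.9, 277.9], 0.59), ([297.1, 204.4], 0.48)]
chock []
caddy [([211.5, 370.0], 0.71)]
rack [([409.1, 201.7], 0.9)]
tray [([212.2, 368.0], 0.61)]
beaker [([188.8, 281.6], 0.72)]
mouse [([297.0, 204.7], 0.75)]
top {'fx': 522.3158805830614, 'fy': 522.3158805830614, 'cx': 317.37904298228625, 'cy': 244.1457744875924, 'distortion': array([0.03145947, 0.        , 0.        , 0.        , 0.        ]), 'origin': array([ 0.44101472, -0.00568986,  0.98021309]), 'orientation': array([
[... 539 characters left out ...]
336.2], 0.73)]
mouse [([424.5, 129.0], 0.9)]
wrist {'fx': 367.8103594771301, 'fy': 367.8103594771301, 'cx': 316.34428482700855, 'cy': 239.1030752753127, 'distortion': array([-0.04709015,  0.        ,  0.        ,  0.        ,  0.        ]), 'mount': array([[ 9.99999654e-01,  5.22032416e-04,  6.48388405e-04,
        -7.59746422e-04],
       [ 4.78752432e-04,  2.76522544e-01, -9.61007312e-01,
        -1.20251323e-01],
       [-6.80970980e-04,  9.61007289e-01,  2.76522199e-01,
         7.07718711e-02],
       [ 0.00000000e+00,  0.00000000e+00,  0.00000000e+00,
         1.00000000e+00]])}
amber_bottle []
clear_bottle []
column []
guard []
chock []
caddy []
rack []
tray []
beaker []
mouse []
1.65
```

View pics/top0.png

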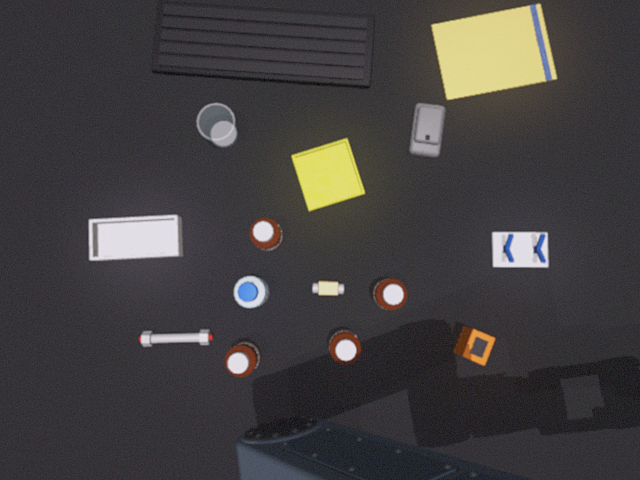

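View pics/side0.png

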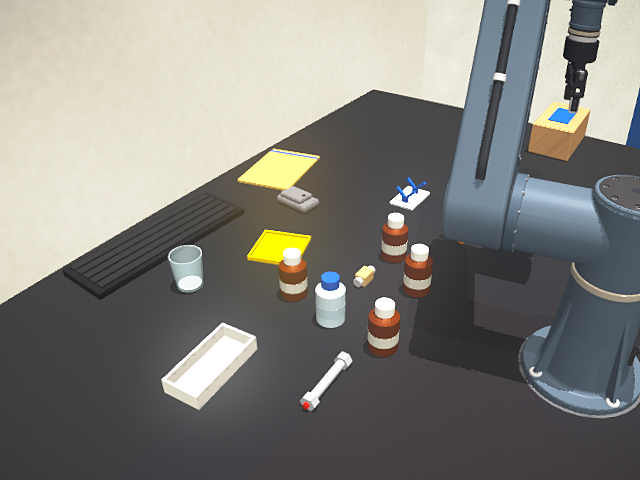

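View pics/wrist0.png

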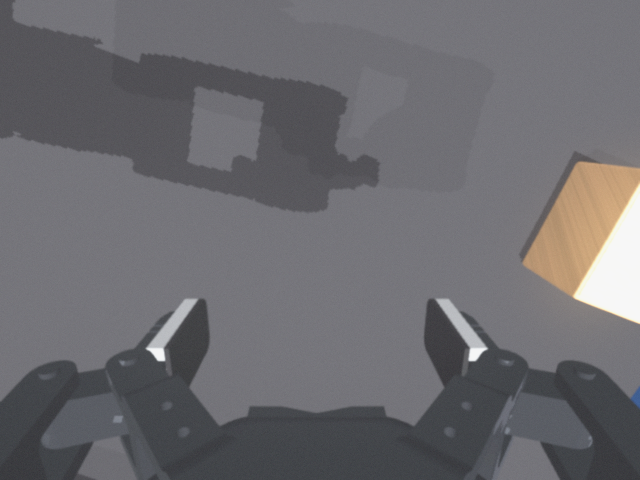

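The four amber bottles in the top view are at (265,234), (241,360), (345,347) and (391,294). Image right is the robot's right (−y), so I take the one at (391,294). The clear bottle is at (250,291), the column at (176,338), the guard at (328,289), the chock at (475,346), the caddy at (135,238), the rack at (520,249) and the tray at (328,175). The wooden block in the side view is only a distractor.

```bash
cat > h.py <<'E'
from station import robot, planner, viewer, nets, telemetry
import numpy as np, cv2, json
def ray(c,uv,o=None,R=None):
    o=c["origin"] if o is None else o; R=c["orientation"] if R is None else R
    K=np.array([[c["fx"],0,c["cx"]],[0,c["fy"],c["cy"]],[0,0,1.]])
    p=cv2.undistortPoints(np.float64(uv).reshape(-1,1,2),K,np.array(c["distortion"]))[:,0]
    d=np.c_[p[:,0],-p[:,1],-np.ones(len(p))]@np.array(R).T
    return np.array(o),d
def atz(c,uv,z,**k):
    o,d=ray(c,uv,**k); t=(z-o[2])/d[:,2]; return (o+d*t[:,None])
def proj(c,P,o=None,R=None):
    o=c["origin"] if o is None else o; R=c["orientation"] if R is None else R
    q=(np.atleast_2d(P)-o)@np.array(R); q=q*[1,-1,-1]
    K=np.array([[c["fx"],0,c["cx"]],[0,c["fy"],c["cy"]],[0,0,1.]])
    return cv2.projectPoints(q.reshape(-1,1,3),np.zeros(3),np.zeros(3),K,np.array(c["distortion"]))[0][:,0]
def wristpose(c):
    p=np.array(telemetry.read_eef_pos()); R=np.array(telemetry.read_ee_rot()); M=np.array(c["mount"])
    return R@M[:3,3]+p, R@M[:3,:3]
def Rdown(a):
    # tool z down, tool x (jaw dir) at yaw a in world
    x=np.array([np.cos(a),np.sin(a),0]); z=np.array([0,0,-1.]); return np.c_[x,np.cross(z,x),z]
def Rz(a): return np.array([[np.cos(a),-np.sin(a)],[np.sin(a),np.cos(a)]])
E
python3 - <<'E'
from h import *
c=viewer.read_camera("top"); im=c["image"]; bgr=im[:,:,::-1]
big=cv2.resize(bgr[200:390,80:350],None,fx=3,fy=3,interpolation=cv2.INTER_NEAREST);cv2.imwrite("pics/cropL.png",big[:600,:800])
cv2.imwrite("pics/cropR.png",cv2.resize(bgr[215:375,310:560],None,fx=3.2,fy=3.2,interpolation=cv2.INTER_NEAREST)[:600,:800])
for q in ["amber_bottle","clear_bottle","column","guard","chock","caddy","rack","tray"]:
    for d in nets.outline_of("top",q):
        m=d["pixels"].astype(np.uint8)
        pts=np.argwhere(m)[:,::-1].astype(np.float32)
        if len(pts)<5: continue
        r=cv2.minAreaRect(pts)
        print(q,round(d["confidence"],2),np.round(d["uv"]),len(pts),np.round(r[0],1),np.round(r[1],1),round(r[2],1))
E
```

```text
amber_bottle 0.9 [390. 292.] 877 [389. 294.] [30. 34.] 90.0
amber_bottle 0.81 [268. 235.] 895 [265.5 234.5] [33. 33.] 90.0
amber_bottle 0.65 [344. 349.] 838 [344.6 347.3] [32.6 31.3] 26.6
amber_bottle 0.63 [244. 358.] 958 [242.5 359.5] [33. 35.] 90.0
column 0.57 [175. 340.] 830 [175.5 337. ] [15.1 73.1] 89.0
guard 0.72 [327. 286.] 375 [328. 288.] [14. 30.] 90.0
chock 0.76 [474. 345.] 999 [473.8 344.9] [35.3 29.7] 21.8
caddy 0.87 [134. 238.] 3744 [135.5 238.2] [41.7 92.9] 86.8
rack 0.62 [519. 251.] 1848 [519.5 250. ] [34. 55.] 90.0
rack 0.45 [135. 241.] 3837 [135.8 238.3] [42.7 92.8] 87.9
tray 0.86 [326. 175.] 3259 [327.4 174.7] [58.  57.9] 72.3
```

View pics/cropL.png

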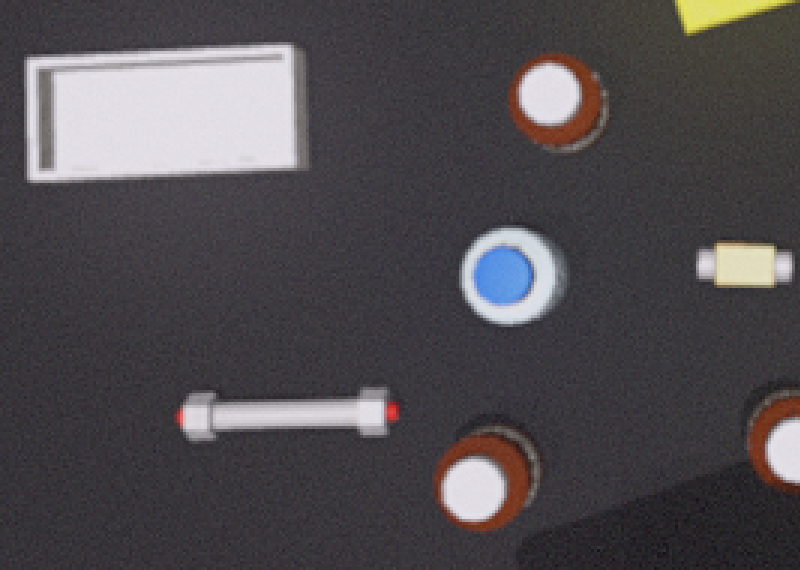

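View pics/cropR.png

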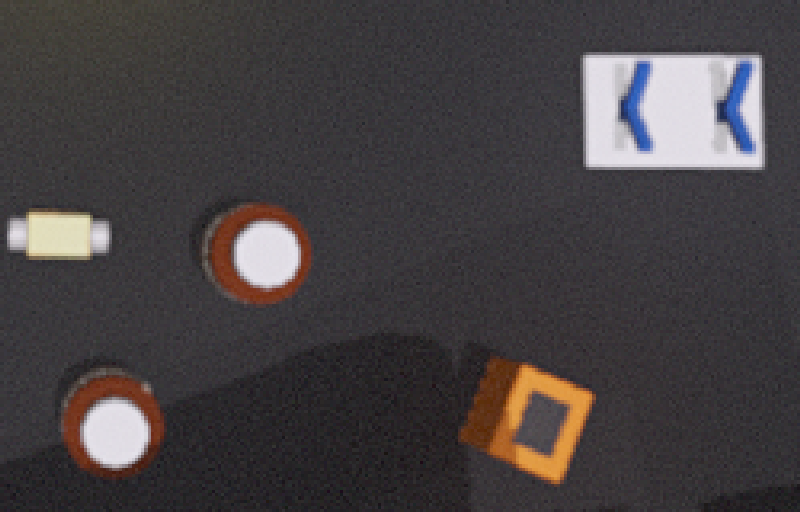

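The crop confirms it: the amber at cropR (262,253), pixel (392,294), is the rightmost one. I'll fit the poses from corners and overlay wireframes to check them.

```bash
cat > fit.py <<'E'
from h import *
import sys
from scipy.optimize import least_squares
c=viewer.read_camera("top"); s=viewer.read_camera("side"); im=c["image"]
hsv=cv2.cvtColor(im,cv2.COLOR_RGB2HSV)
def blob(m,near,full=False):
    n,l,st,ce=cv2.connectedComponentsWithStats(m.astype(np.uint8))
    k=[i for i in range(1,n) if st[i,4]>15]; i=min(k,key=lambda i:np.hypot(*(ce[i]-near))); return ce[i],l==i
def white(v=150): return (hsv[...,1]<60)&(hsv[...,2]>v)
P={}
ce,m=blob(white(160),(393,294)); P["amber"]=[*atz(c,ce,.1)[0,:2],0]; print("cap",ce,m.sum())
ce,m=blob((hsv[...,0]>95)&(hsv[...,0]<125)&(hsv[...,1]>110)&(hsv[...,2]>100),(248,291)); P["clear"]=[*atz(c,ce,.1)[0,:2],0]; print("cap",ce,m.sum())
def rect(m,z):
    p=np.argwhere(m)[:,::-1].astype(float); w=atz(c,p,z)[:,:2]
    (a,b),(W,H),t=cv2.minAreaRect(w.astype(np.float32)*1000); 
    # long axis angle
    t=np.deg2rad(t); L=t if W>H else t+np.pi/2
    return [a/1000,b/1000,(L+np.pi/2)%np.pi-np.pi/2],(W,H)
def show(n,r): P[n]=r[0]; print(n,np.round(r[0],4),np.round(r[1],1))
m=blob(white(130),(135,238))[1]; show("caddy",rect(m,.03))
m=blob(white(130),(520,249))[1]|0; show("rack",rect(cv2.morphologyEx(m.astype(np.uint8),cv2.MORPH_CLOSE,np.ones((15,15))),.006))
m=blob((hsv[...,0]>22)&(hsv[...,0]<35)&(hsv[...,1]>150)&(hsv[...,2]>120),(328,175))[1]; show("tray",rect(m,.01))
m=blob((hsv[...,0]>18)&(hsv[...,0]<35)&(hsv[...,1]>40)&(hsv[...,1]<150)&(hsv[...,2]>150),(328,289))[1]; show("guardblk",rect(m,.024))
r=blob((hsv[...,2]>70)&((hsv[...,1]<60)|(hsv[...,1]>140)),(176,338))[1]; show("col",rect(r,.02))
# chock top corners (cropR coords/3.2)
q=np.array([[520,362],[596,395],[556,484],[484,452]])/3.2+[310,215]
w=atz(c,q,.09)[:,:2]; print("chock",np.round(w,4),[round(np.linalg.norm(w[i]-w[i-1]),4) for i in range(4)])
E
python3 fit.py
```

```text
cap [392.9439528  294.02064897] 339
cap [247.3415493 291.4084507] 284
caddy [ 0.5295  0.3462 -1.5015] [ 77.6 164.8]
rack [ 0.52   -0.3649 -1.556 ] [ 65.1 102. ]
tray [ 0.6708 -0.0023 -1.2617] [ 81.4 111.8]
guardblk [ 0.4435 -0.0104 -1.554 ] [23.6 34.7]
col [ 0.3487  0.2637 -1.5238] [ 30.9 134.4]
chock [[ 0.3799 -0.2537]
 [ 0.3637 -0.2928]
 [ 0.3176 -0.2715]
 [ 0.3331 -0.2346]] [np.float64(0.0505), np.float64(0.0423), np.float64(0.0507), np.float64(0.04)]
```

```bash
cat > fit2.py <<'E'
from h import *
from scipy.optimize import least_squares
c=viewer.read_camera("top"); s=viewer.read_camera("side")
def fitrect(q,z,W,H):
    w=atz(c,np.array(q,float),z)[:,:2]
    mod=np.array([[W,H],[W,-H],[-W,-H],[-W,H]])/2  # corners x+y+, x+y-, x-y-, x-y+
    f=lambda p:(mod@Rz(p[2]).T+p[:2]-w).ravel()
    r=least_squares(f,[*w.mean(0),0]); print(np.round(r.x,4),"resid mm",np.round(r.fun.reshape(-1,2)*1000,1).tolist()); return r.x
g=lambda a,o,k:np.array(a)/k+o
P={}
P["caddy"]=fitrect(g([[27,58],[293,44],[297,168],[29,182]],[80,200],3),.03,.074,.161)
P["rack"]=fitrect(g([[584,54],[763,54],[764,167],[584,168]],[310,215],3.2),.006,.064,.1)
P["tray"]=fitrect([[291.5,154.5],[347.5,139],[364.5,191.5],[309,209.5]],.01,.11,.11)
P["guard"]=fitrect(g([[27,212],[91,212],[91,259],[27,258]],[310,215],3.2),.024,.024,.036)
P["chock"]=fitrect(g([[520,362],[596,395],[556,484],[484,452]],[310,215],3.2),.09,.05,.04)
# column: red plugs at z .012
e=atz(c,g([[181,418],[393,411]],[80,200],3),.012)[:,:2]; d=e[1]-e[0]
P["column"]=[*e.mean(0),np.arctan2(d[1],d[0])+np.pi/2]; print("col",P["column"],np.linalg.norm(d))
P["amber"]=[*atz(c,[[392.94,294.02]],.1)[0,:2],0]; P["clear"]=[*atz(c,[[247.34,291.41]],.1)[0,:2],0]
P={k:[float(x) for x in v] for k,v in P.items()}; print(P)
json.dump(P,open("P.json","w"))
dims={"caddy":(.074,.161,0,.03),"rack":(.064,.1,0,.006),"tray":(.11,.11,0,.01),"guard":(.024,.036,0,.024),"chock":(.05,.04,.03,.09),"column":(.016,.132,.004,.02)}
for n,cam in(("top",c),("side",s)):
    im=cv2.resize(cam["image"][:,:,::-1],None,fx=3,fy=3)
    for k,p in P.items():
        if k in dims:
            W,H,a,b=dims[k]
            for z in(a,b):
                m=np.array([[W,H],[W,-H],[-W,-H],[-W,H]])/2@Rz(p[2]).T+p[:2]
                cv2.polylines(im,[np.int32(proj(cam,np.c_[m,np.full(4,z)])*3+1)],True,(0,255,0) if z==b else (255,0,255),1)
        else:
            for r,z in((.027,.0),(.027,.072),(.017,.1)):
                t=np.linspace(0,6.28,40); cv2.polylines(im,[np.int32(proj(cam,np.c_[p[0]+r*np.cos(t),p[1]+r*np.sin(t),0*t+z])*3+1)],True,(0,255,0),1)
    if n=="top":
        cv2.imwrite("pics/ovL.png",im[360:960,210:1010]);cv2.imwrite("pics/ovR.png",im[600:1150,930:1700])
        cv2.imwrite("pics/ovT.png",im[380:660,800:1200])
    else: cv2.imwrite("pics/ovS.png",cv2.resize(im[500:1300,400:1350],(712,600)))
E
python3 fit2.py
```

```text
[0.5288 0.3453 0.0689] resid mm [[-1.0, -0.8], [-1.1, 0.5], [1.1, 0.9], [1.0, -0.6]]
[ 0.5199 -0.3664  0.0099] resid mm [[-0.7, -0.5], [-1.2, 1.9], [0.3, 0.4], [1.6, -1.9]]
[ 0.6576 -0.0083  0.3154] resid mm [[-0.3, -0.4], [2.6, 0.5], [-1.9, -0.5], [-0.4, 0.5]]
[ 0.4417 -0.0121  0.0111] resid mm [[-1.1, -0.3], [-1.3, 0.2], [1.4, 0.3], [1.0, -0.1]]
[ 0.3486 -0.2632 -0.4046] resid mm [[-0.4, -0.9], [0.0, 1.4], [0.1, -0.2], [0.3, -0.3]]
col [np.float64(0.34654713750873856), np.float64(0.26649462077207897), np.float64(0.04780852813840242)] 0.1294341846386884
{'caddy': [0.5288238637737064, 0.34531860227385913, 0.0689205389897598], 'rack': [0.5199119599165898, -0.366423328534271, 0.009893705301624917], 'tray': [0.6576338863857315, -0.008275410803667236, 0.3153955415253282], 'guard': [0.4417025140288935, -0.012075067700793415, 0.011064064564630879], 'chock': [0.3485707125978012, -0.2631543125025082, -0.4046103712143147], 'column': [0.34654713750873856, 0.26649462077207897, 0.04780852813840242], 'amber': [0.4343271252750333, -0.1195609372123341, 0.0], 'clear': [0.4345327922611797, 0.12459542342163274, 0.0]}
```

View pics/ovL.png

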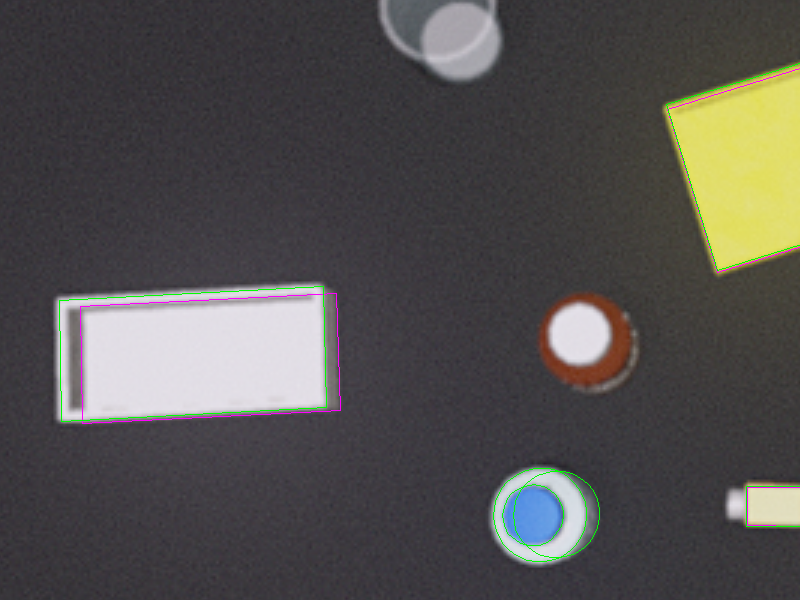

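View pics/ovR.png

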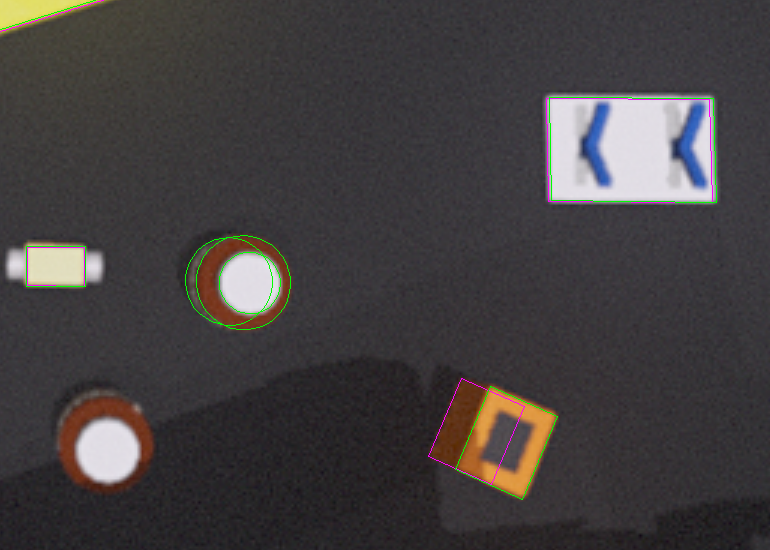

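View pics/ovS.png

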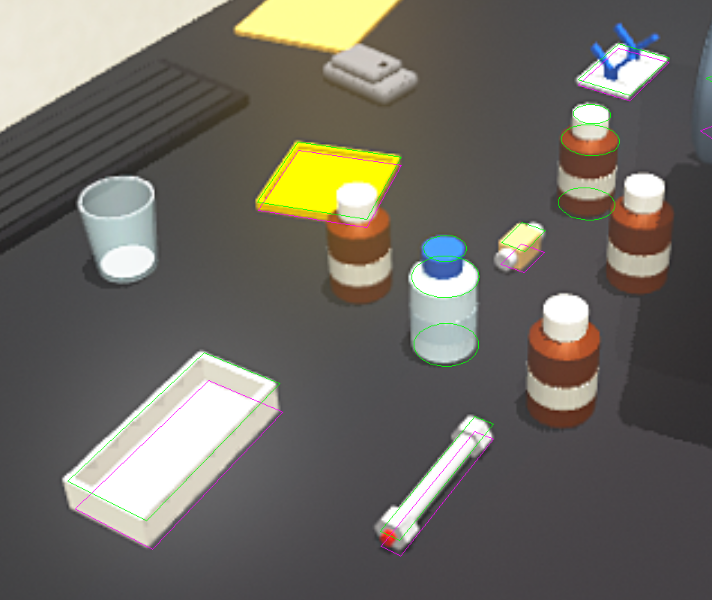

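The tool's y axis is the approach direction, so I'll correct the helper for that. Next is a wrist look at the caddy and a reachability check.

```bash
cat >> h.py <<'E'
def Rdown(a):
    x=np.array([np.cos(a),np.sin(a),0]); y=np.array([0,0,-1.]); return np.c_[x,y,np.cross(x,y)]
def best(p,a):
    # choose between a and a+pi: smallest joint6 excursion
    o=[]
    for k in(0,np.pi,-np.pi):
        j=planner.solve_ik(p,Rdown(a+k))
        if j is not None: o.append((np.abs(np.array(j)-telemetry.read_joint_positions()).max(),a+k,j))
    return min(o,key=lambda t:t[0]) if o else None
P=json.load(open("P.json"))
def cad(x,y):
    p=P["caddy"]; return np.array(p[:2])+Rz(p[2])@[x,y]
E
python3 - <<'E'
from h import *
print(np.round(telemetry.read_ee_rot(),3), telemetry.read_clock())
a=P["caddy"][2]
for n,p,ang in [("amber",[*P["amber"][:2],.06],a),("clear",[*P["clear"][:2],.06],a),("c1",[*cad(0,.045),.06],a),("c1h",[*cad(0,.045),.22],a),("c2",[*cad(0,-.045),.06],a),("chock",[*P["chock"][:2],.06],P["chock"][2]),("col",[*P["column"][:2],.026],P["column"][2]),("guard",[*P["guard"][:2],.026],P["guard"][2]),("tray",[*P["tray"][:2],.03],P["tray"][2]),("rack",[*P["rack"][:2],.045],P["rack"][2])]:
    for k in (0,np.pi):
        j=planner.solve_ik(p,Rdown(ang+k)); print(n,k>0,None if j is None else np.round(j,2))
E
```

```text
[[ 0.355 -0.     0.935]
 [-0.935  0.     0.355]
 [-0.    -1.     0.   ]] 2.3
amber False [-0.52  0.67  2.01 -0.    0.46 -0.59]
amber True [-0.52  0.67  2.01 -0.    0.46  2.56]
clear False [ 0.03  0.67  2.01 -0.    0.47 -0.04]
clear True None
c1 False [ 0.47  0.81  1.48 -0.    0.85  0.4 ]
c1 True [ 0.47  0.81  1.48 -0.    0.85 -2.74]
c1h False [ 0.47  0.6   1.39 -0.    1.15  0.4 ]
c1h True [ 0.47  0.6   1.39  0.    1.15 -2.74]
c2 False [ 0.33  0.77  1.6  -0.    0.77  0.26]
c2 True None
chock False [-0.9   0.66  2.05 -0.    0.43 -0.5 ]
chock True [-0.9   0.66  2.05 -0.    0.43  2.64]
col False [ 0.4   0.74  2.05 -0.    0.35  0.35]
col True [ 0.4   0.74  2.05 -0.    0.35 -2.79]
guard False [-0.28  0.74  2.04 -0.    0.36 -0.29]
guard True [-0.28  0.74  2.04 -0.    0.36  2.85]
tray False [-0.18  0.86  1.48 -0.    0.8  -0.5 ]
tray True [-0.18  0.86  1.48 -0.    0.8   2.64]
rack False [-0.79  0.82  1.54 -0.    0.79 -0.8 ]
rack True [-0.79  0.82  1.54 -0.    0.79  2.34]
```

```bash
python3 - <<'E'
from h import *
robot.grip(.085,60)
a=P["caddy"][2]
p=P["amber"]; robot.goto([p[0],p[1],.22],Rdown(a))
c=viewer.read_camera("wrist"); o,R=wristpose(c)
im=c["image"][:,:,::-1].copy()
for r,z in((.027,0),(.027,.072),(.017,.1)):
    t=np.linspace(0,6.28,40); cv2.polylines(im,[np.int32(proj(c,np.c_[p[0]+r*np.cos(t),p[1]+r*np.sin(t),0*t+z],o=o,R=R))],True,(0,255,0),1)
cv2.imwrite("pics/w1.png",im)
print(telemetry.read_clock(),telemetry.read_eef_pos())
E
```

```text
4.425 [ 0.43478046 -0.12064714  0.22009696]
```

View pics/w1.png

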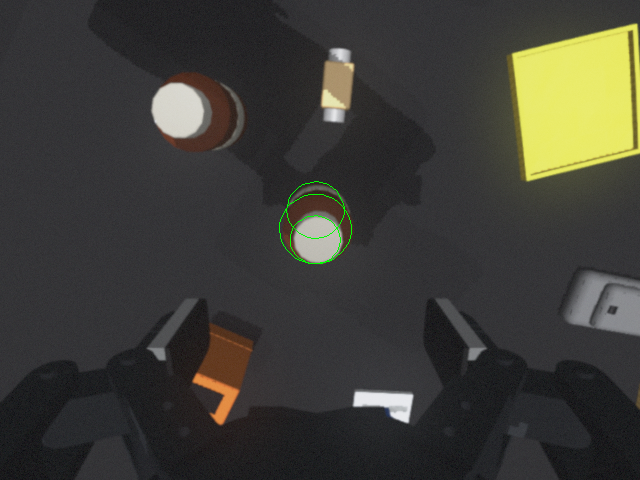

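The wrist view shows the amber cap at (318,239), within about 2 px of the model. Now I pick it up.

```bash
python3 - <<'E'
from h import *
a=P["caddy"][2]
p=P["amber"]
robot.movel([p[0]+.001,p[1],.060],rate=.15)
robot.grip(.0,60)
print("w",telemetry.read_gripper_width())
robot.movel([p[0],p[1],.24],rate=.2)
print("w",telemetry.read_gripper_width(),telemetry.read_force())
q=cad(0,-.046)
robot.goto([*q,.22],Rdown(a))
c=viewer.read_camera("wrist"); o,R=wristpose(c); im=c["image"][:,:,::-1].copy()
P0=P["caddy"]
for W,H,z in((.074,.161,.03),(.064,.151,.03),(.064,.151,.004)):
    m=np.array([[W,H],[W,-H],[-W,-H],[-W,H]])/2@Rz(P0[2]).T+P0[:2]
    cv2.polylines(im,[np.int32(proj(c,np.c_[m,np.full(4,z)],o=o,R=R))],True,(0,0,255),1)
cv2.imwrite("pics/w2.png",im)
print(telemetry.read_clock(),telemetry.read_eef_pos())
E
```

```text
w 0.052172400073980434
w 0.0524288993583779 [ 0.01950665  0.0272782  -2.38714012]
8.725 [0.53241194 0.29801341 0.21993702]
```

View pics/w2.png

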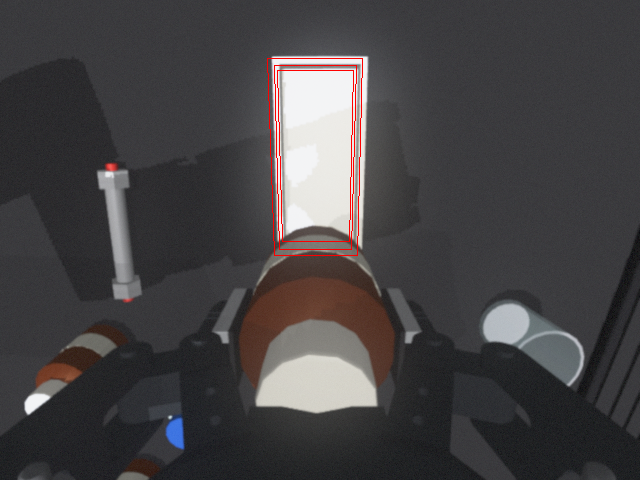

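```bash
python3 -c "
import cv2
i=cv2.imread('pics/w2.png'); cv2.imwrite('pics/w2c.png',cv2.resize(i[45:265,230:410],None,fx=2.7,fy=2.7,interpolation=cv2.INTER_CUBIC))"
```

```text
(no output)
```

View pics/w2c.png

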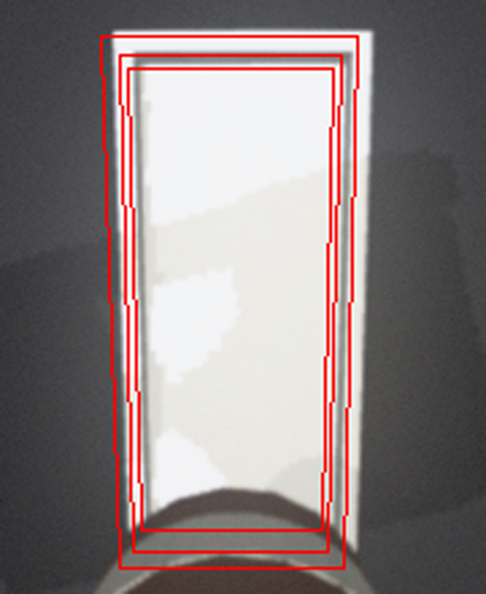

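```bash
python3 -c "
import cv2
i=cv2.imread('pics/side0.png'); cv2.imwrite('pics/s2c.png',cv2.resize(i[315:415,150:270],None,fx=6,fy=6,interpolation=cv2.INTER_CUBIC))"
```

```text
(no output)
```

View pics/s2c.png

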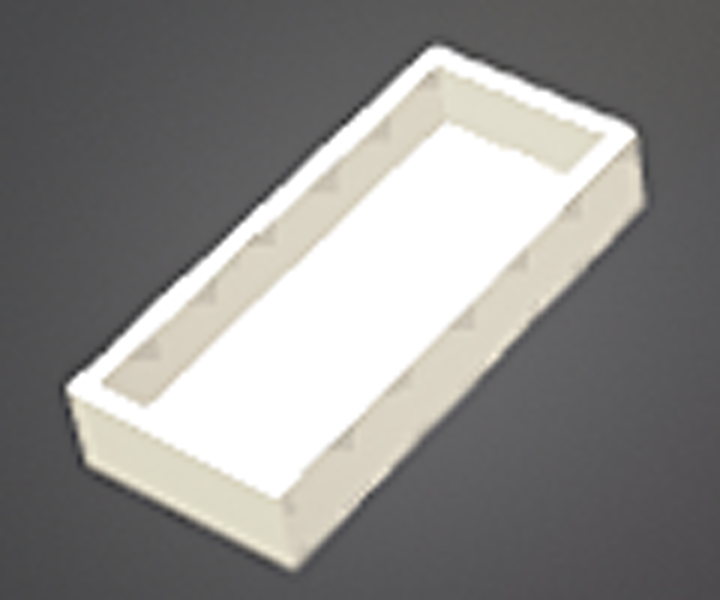

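```bash
python3 - <<'E'
from h import *
from scipy.optimize import least_squares
s=viewer.read_camera("side"); w=viewer.read_camera("wrist"); o,R=wristpose(w); t=viewer.read_camera("top")
X,Y=.037,.0805
S=[((434,42),(X,-Y,.03)),((638,130),(-X,-Y,.03)),((66,388),(X,Y,.03)),((296,572),(-X,Y,0)),((86,465),(X,Y,0)),((645,207),(-X,-Y,0))]
W=[((112,32),(-X,Y,.03)),((373,32),(X,Y,.03)),((358,550),(X,-Y,.03))]
T=[((27,58),(X,Y,.03)),((293,44),(X,-Y,.03)),((297,168),(-X,-Y,.03)),((29,182),(-X,Y,.03))]
def res(p,L,cam,k,off,**kw):
    M=np.array([m for _,m in L]); uv=np.array([u for u,_ in L])/k+off
    P=np.c_[M[:,:2]@Rz(p[2]).T+p[:2],M[:,2]]; return (proj(cam,P,**kw)-uv)
fs={"S":lambda p:res(p,S,s,6,[150,315]),"W":lambda p:res(p,W,w,2.7,[230,45],o=o,R=R),"T":lambda p:res(p,T,t,3,[80,200])}
for k,f in fs.items():
    r=least_squares(lambda p:f(p).ravel(),P["caddy"]); print(k,np.round(r.x,4),np.round(f(r.x),1).tolist())
r=least_squares(lambda p:np.concatenate([f(p).ravel() for f in fs.values()]),P["caddy"]); print("all",r.x)
E
```

```text
S [0.5316 0.3464 0.0675] [[0.2, 0.8], [-0.4, 0.1], [0.4, 0.0], [-0.3, -0.2], [0.4, -0.2], [-0.2, -0.2]]
W [0.533  0.348  0.0784] [[0.5, -0.8], [-0.9, -2.0], [0.5, 3.6]]
T [0.5288 0.3453 0.069 ] [[0.4, 0.5], [-0.3, 0.6], [-0.5, -0.6], [0.4, -0.5]]
all [0.53183061 0.34729469 0.07172843]
```

```bash
python3 - <<'E'
import json; P=json.load(open("P.json")); P["caddy"]=[.5315,.3465,.069]; json.dump(P,open("P.json","w"))
E
cat >> h.py <<'E'
def setdown(q,z0,zmin,thr=3,rate=.05,step=.001):
    f0=np.array(telemetry.read_force()); z=z0
    robot.movel([*q,z0],rate=.15)
    robot.sleep(.15); f0=np.array(telemetry.read_force())
    while z>zmin:
        z-=step; robot.movel([*q,z],rate=rate); f=np.array(telemetry.read_force())-f0
        if f[2]>thr or np.hypot(*f[:2])>15: break
    print("down z",round(z,4),np.round(f,1)); return z
E
python3 - <<'E'
from h import *
a=P["caddy"][2]; q=cad(0,-.045)
robot.movel([*q,.12],Rdown(a),rate=.2)
z=setdown(q,.072,.0615)
robot.grip(.075); robot.sleep(.1); print(telemetry.read_force())
robot.movel([*q,.22],rate=.25)
c=viewer.read_camera("top"); cv2.imwrite("pics/t3.png",c["image"][170:330,60:330,::-1].repeat(3,0).repeat(3,1)[:600,:800])
p=P["clear"]; robot.goto([p[0],p[1],.22],Rdown(a))
c=viewer.read_camera("wrist"); o,R=wristpose(c)
im=c["image"][:,:,::-1].copy()
for r,z in((.027,.072),(.017,.1)):
    t=np.linspace(0,6.28,40); cv2.polylines(im,[np.int32(proj(c,np.c_[p[0]+r*np.cos(t),p[1]+r*np.sin(t),0*t+z],o=o,R=R))],True,(0,255,0),1)
cv2.imwrite("pics/w3.png",im)
print(telemetry.read_clock())
E
```

```text
down z 0.065 [-1.8 -0.2  7.5]
[0.50305749 0.27149274 0.02866726]
14.0333
```

View pics/w3.png

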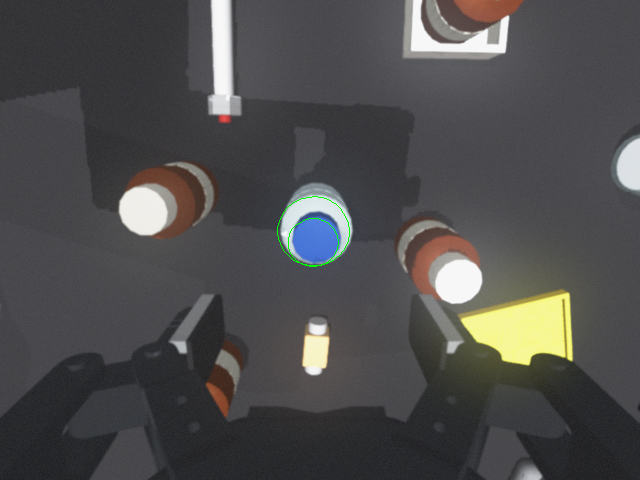

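View pics/t3.png

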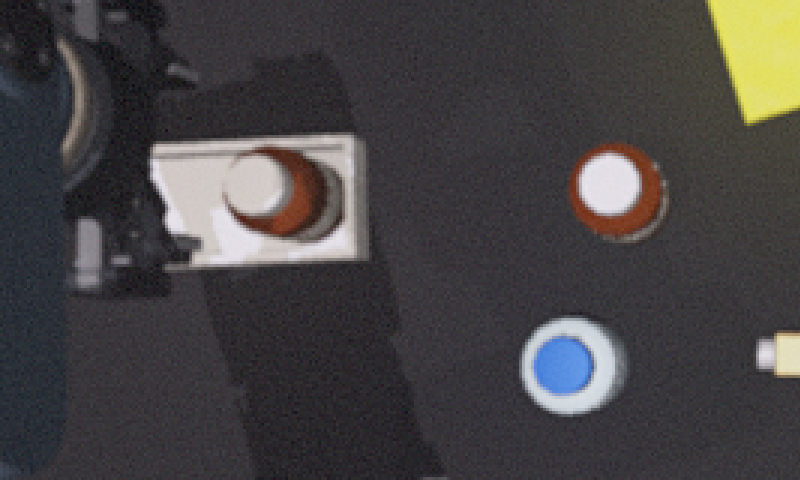

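The amber stands in the caddy at the −y end, and the clear bottle matches the model with its cap at (315,240). I pick it next.

```bash
python3 - <<'E'
from h import *
a=P["caddy"][2]; p=P["clear"]
robot.grip(.072,60)
robot.movel([p[0]+.001,p[1],.060],rate=.15)
robot.grip(.0,60)
print("w",telemetry.read_gripper_width())
robot.movel([p[0],p[1],.25],rate=.25)
print("w",telemetry.read_gripper_width(),telemetry.read_force())
q=cad(0,.045)
robot.goto([*q,.23],Rdown(a))
z=setdown(q,.072,.0615)
robot.grip(.075); robot.sleep(.1)
robot.movel([*q,.22],rate=.25)
print(telemetry.read_clock())
p=P["chock"]; robot.goto([p[0],p[1],.22],Rdown(p[2]))
t=viewer.read_camera("top"); cv2.imwrite("pics/t4.png",t["image"][170:330,60:330,::-1].repeat(3,0).repeat(3,1)[:600,:800])
c=viewer.read_camera("wrist"); o,R=wristpose(c)
im=c["image"][:,:,::-1].copy()
W,H=.05,.04
for z in (.03,.09):
    m=np.array([[W,H],[W,-H],[-W,-H],[-W,H]])/2@Rz(p[2]).T+p[:2]
    cv2.polylines(im,[np.int32(proj(c,np.c_[m,np.full(4,z)],o=o,R=R))],True,(0,255,0),1)
cv2.imwrite("pics/w4.png",im)
print(telemetry.read_clock())
E
```

```text
w 0.052677862864560526
w 0.05279609889958502 [-0.71718243  0.0655209  -2.67700319]
down z 0.065 [-1.5 -0.9  6.9]
22.0917
24.6083
```

View pics/w4.png

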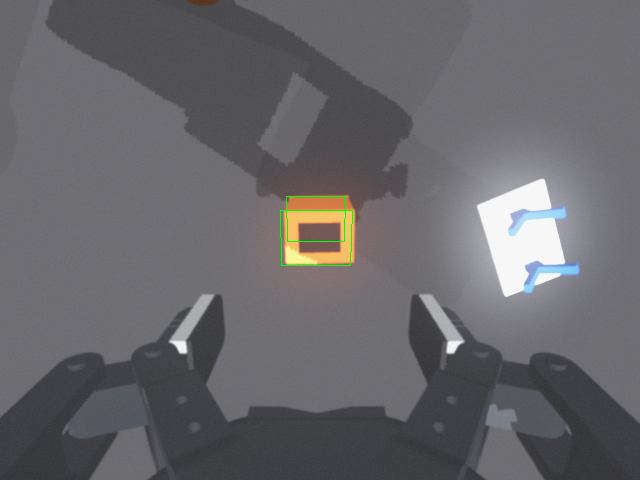

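View pics/t4.png

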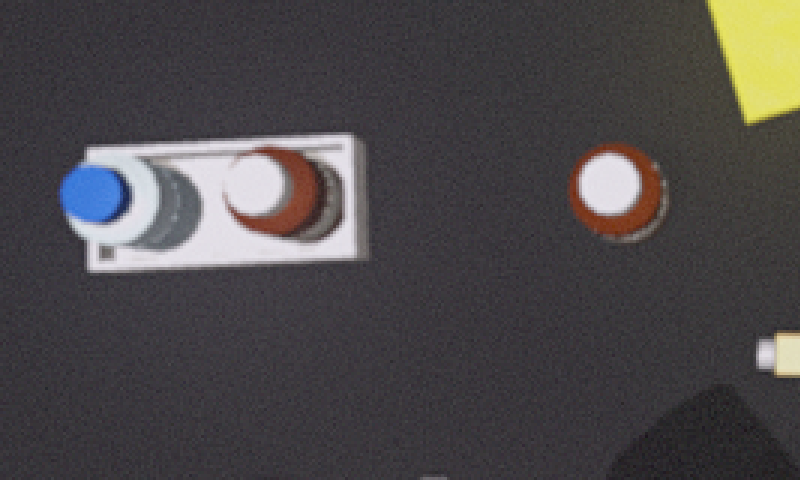

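```bash
python3 - <<'E'
from h import *
t=viewer.read_camera("top"); hsv=cv2.cvtColor(t["image"],cv2.COLOR_RGB2HSV)
m=((hsv[...,0]>95)&(hsv[...,0]<125)&(hsv[...,1]>110)&(hsv[...,2]>100)).astype(np.uint8)
n,l,st,ce=cv2.connectedComponentsWithStats(m[200:260,60:140])
i=1+np.argmax(st[1:,4]); uvb=ce[i]+[60,200]
print(uvb)
uva=np.array([253/3+60,185/3+170])
for u in(uva,uvb):
    w=atz(t,[u],.104)[0,:2]; print(np.round(Rz(P["caddy"][2]).T@(w-P["caddy"][:2]),4))
p=P["chock"]
robot.grip(.075,80)
robot.movel([p[0],p[1],.065],rate=.15)
robot.grip(0,80); print("w",telemetry.read_gripper_width())
robot.movel([p[0],p[1],.25],rate=.25)
print("w",telemetry.read_gripper_width(),telemetry.read_force())
c=viewer.read_camera("wrist"); cv2.imwrite("pics/w5.png",c["image"][:,:,::-1])
print(telemetry.read_clock())
E
```

```text
[ 90.02439024 234.16158537]
[-0.0023 -0.0455]
[-0.0017  0.0458]
w 0.04911221551843393
w 0.049168181812049246 [-0.14605339  0.04344039 -1.37233967]
27.35
```

View pics/w5.png

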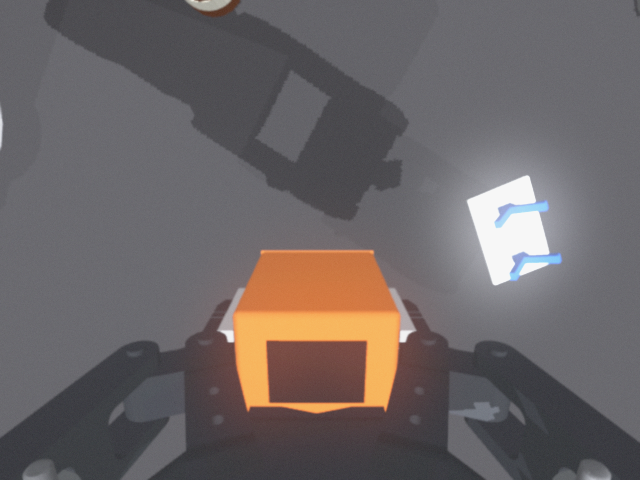

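The chock is squarely gripped and the bottle gap is centred. Now I insert it.

```bash
python3 - <<'E'
from h import *
a=P["caddy"][2]; q=cad(-.0005,0)
robot.goto([*q,.23],Rdown(a))
robot.movel([*q,.115],rate=.15)
robot.sleep(.15); f0=np.array(telemetry.read_force())
z=.115
while z>.067:
    z-=.002 if z>.08 else .001
    robot.movel([*q,z],rate=.05); f=np.array(telemetry.read_force())-f0
    print(round(z,3),np.round(f,1), round(telemetry.read_eef_pos()[2],4))
    if f[2]>30 or (z<.072 and f[2]>18) or np.hypot(*f[:2])>20: break
cv2.imwrite("pics/s5.png",viewer.read_camera("side")["image"][240:420,130:370,::-1].repeat(3,0).repeat(3,1)[:600,:800])
print(telemetry.read_clock())
E
```

```text
0.113 [-2.  -0.8  4.1] 0.114
0.111 [-1.9 -2.1 11. ] 0.1132
0.109 [-3.9 -3.1 19.8] 0.1129
0.107 [ 0.3 -0.3  2.5] 0.1078
0.105 [0.1 0.6 1.5] 0.1042
0.103 [ 1.  -0.3 -0.8] 0.1023
0.101 [ 0.4  0.3 -0.4] 0.1006
0.099 [-0.4  0.3  1.2] 0.0989
0.097 [-0.3  0.4  1.1] 0.0969
0.095 [-0.4  0.2  1.7] 0.0949
0.093 [-0.1 -0.3  1.7] 0.0929
0.091 [-0.1  0.2  2.4] 0.0909
0.089 [0.  0.4 2. ] 0.0889
0.087 [0.5 0.8 3.4] 0.0869
0.085 [ 0.1 -0.   2.2] 0.0848
0.083 [0.5 1.6 1.7] 0.0827
0.081 [0.2 1.1 2.2] 0.0807
0.079 [0.  1.7 2.2] 0.0788
0.078 [0.3 1.3 2.2] 0.0779
0.077 [0.6 0.5 2.3] 0.077
0.076 [-0.4 -0.   3.6] 0.076
0.075 [-0.4 -0.5  3. ] 0.0749
0.074 [0.3 0.1 3.2] 0.0739
0.073 [0.1 0.8 3.4] 0.0728
0.072 [-0.1  1.   2.4] 0.0719
0.071 [0.  0.1 3.2] 0.071
0.07 [-1.2 -0.8  9.1] 0.0709
0.069 [-2.  -1.4 13.9] 0.0709
0.068 [-2.3 -1.4 18.3] 0.0709
37.9917
```

View pics/s5.png

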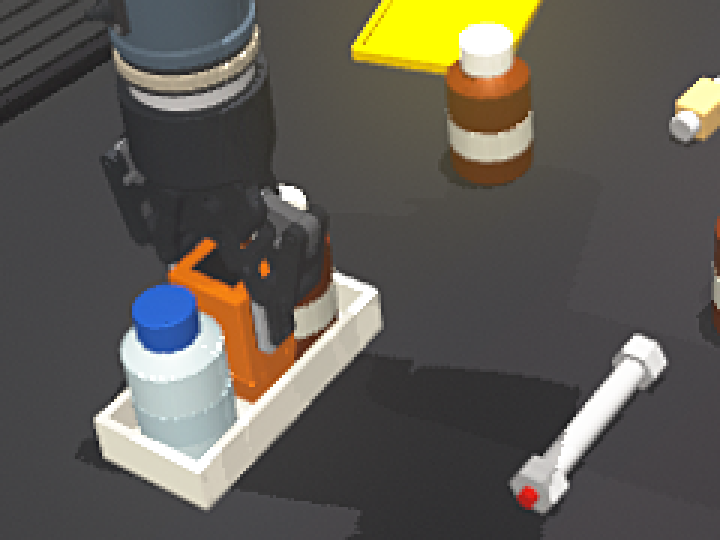

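```bash
python3 - <<'E'
from h import *
q=cad(-.0005,0)
robot.grip(.07); robot.sleep(.1)
robot.movel([*q,.22],rate=.2)
p=P["column"]; robot.grip(.05); robot.goto([p[0],p[1],.2],Rdown(p[2]))
cv2.imwrite("pics/s6.png",viewer.read_camera("side")["image"][240:420,130:370,::-1].repeat(3,0).repeat(3,1)[:600,:800])
t=viewer.read_camera("top"); im=t["image"][:,:,::-1].copy()
C=P["caddy"]
cv2.imwrite("pics/t6.png",im[170:330,60:330].repeat(3,0).repeat(3,1)[:600,:800])
c=viewer.read_camera("wrist"); o,R=wristpose(c)
im=c["image"][:,:,::-1].copy()
for W,H,z in ((.016,.09,.012),(.024,.12,.012),(.01,.132,.012)):
    m=np.array([[W,H],[W,-H],[-W,-H],[-W,H]])/2@Rz(p[2]).T+p[:2]
    cv2.polylines(im,[np.int32(proj(c,np.c_[m,np.full(4,z)],o=o,R=R))],True,(0,255,0),1)
cv2.imwrite("pics/w6.png",im)
print(telemetry.read_clock())
E
```

```text
40.65
```

View pics/w6.png

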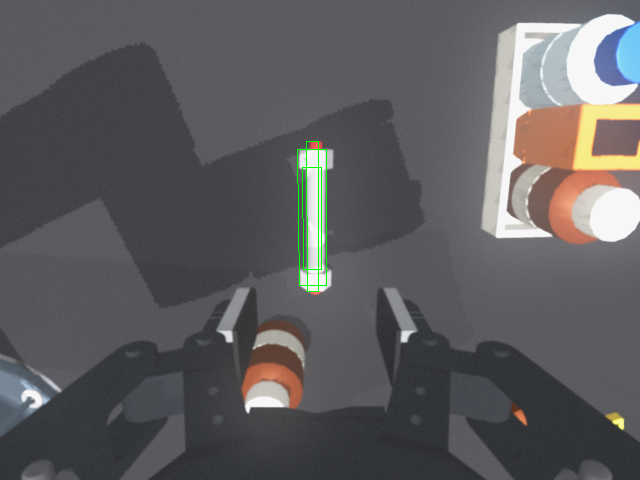

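View pics/t6.png

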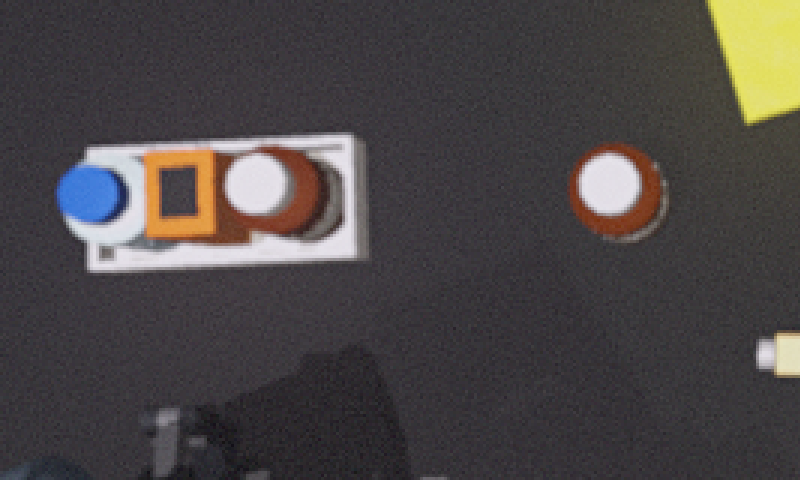

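View pics/s6.png

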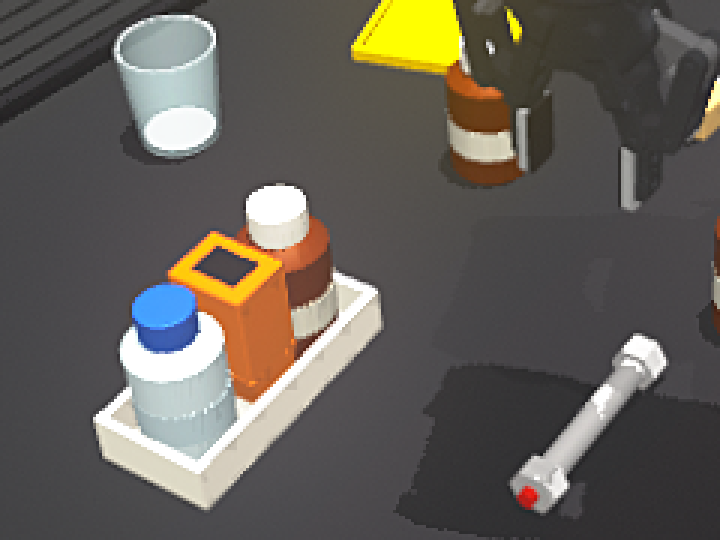

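Bottles and chock look home and upright. The column grasp comes next, nudged +2 mm in x as the wrist view shows.

```bash
python3 - <<'E'
from h import *
t=viewer.read_camera("top"); C=P["caddy"]
w=atz(t,np.array([[145,155],[214,150],[216,235],[148,240]])/3+[60,170],.094)[:,:2]
print("chock in caddy",np.round((w.mean(0)-C[:2])@Rz(C[2]),4))
p=P["column"]; x,y=p[0]+.002,p[1]
robot.movel([x,y,.026],rate=.15)
robot.grip(0,70); print("w",telemetry.read_gripper_width(),telemetry.read_force())
robot.movel([x,y,.25],rate=.25); print("w",telemetry.read_gripper_width(),telemetry.read_force())
k=P["rack"]
robot.goto([k[0],k[1],.2],Rdown(k[2]))
c=viewer.read_camera("wrist"); o,R=wristpose(c); im=c["image"][:,:,::-1].copy()
W,H=.064,.1
m=np.array([[W,H],[W,-H],[-W,-H],[-W,H]])/2@Rz(k[2]).T+k[:2]
cv2.polylines(im,[np.int32(proj(c,np.c_[m,np.full(4,.006)],o=o,R=R))],True,(0,0,255),1)
for sy in(.028,-.028):
    V=np.array([[-.022,sy,.042],[0,sy,.020],[.022,sy,.042]]); V[:,:2]=V[:,:2]@Rz(k[2]).T+k[:2]
    cv2.polylines(im,[np.int32(proj(c,V,o=o,R=R))],False,(0,0,255),1)
cv2.imwrite("pics/w7.png",im)
s=viewer.read_camera("side"); im=s["image"][:,:,::-1].copy()
cv2.imwrite("pics/s7.png",im[120:280,320:520].repeat(3,0).repeat(3,1))
print(telemetry.read_clock())
E
```

```text
chock in caddy [-0.0045 -0.001 ]
w 0.013360675932528201 [-0.31801649 -0.94495449  5.60098141]
w 0.013213135811065842 [-0.67572475  0.25923284 -1.61208919]
45.925
```

View pics/w7.png

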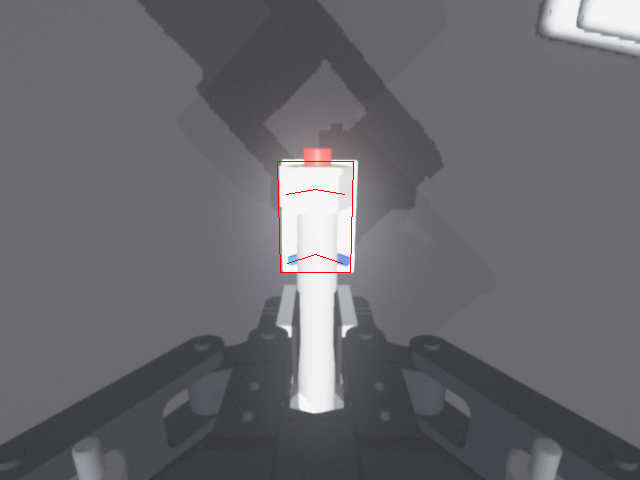

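View pics/s7.png

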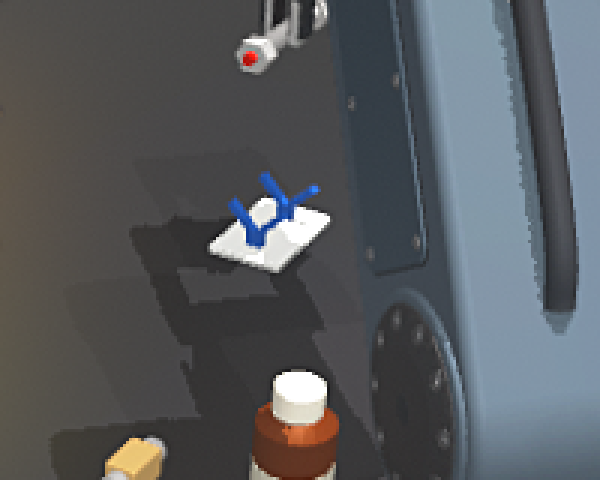

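```bash
python3 - <<'E'
from h import *
c=viewer.read_camera("wrist"); o,R=wristpose(c); k=P["rack"]; e=np.array(telemetry.read_eef_pos())
for dy,r in((.066,.005),(.060,.012),(.045,.008),(-.045,.008)):
  for dx in(-r,r):
    q=e.copy(); q[:2]+=Rz(k[2])@[dx,dy]; q[2]-=.014; print(dy,dx,np.round(proj(c,q,o=o,R=R),1))
E
python3 -c "
import cv2
i=cv2.imread('pics/w7.png'); cv2.imwrite('pics/w7c.png',cv2.resize(i[130:420,240:400],None,fx=2,fy=2,interpolation=cv2.INTER_CUBIC))"
```

```text
0.066 -0.005 [[301.7 148.6]]
0.066 0.005 [[329.9 148.6]]
0.06 -0.012 [[282.5 165.7]]
0.06 0.012 [[349.1 165.7]]
0.045 -0.008 [[294.2 206.7]]
0.045 0.008 [[337.4 206.7]]
-0.045 -0.008 [[297.6 407.5]]
-0.045 0.008 [[333.8 407.5]]
```

View pics/w7c.png

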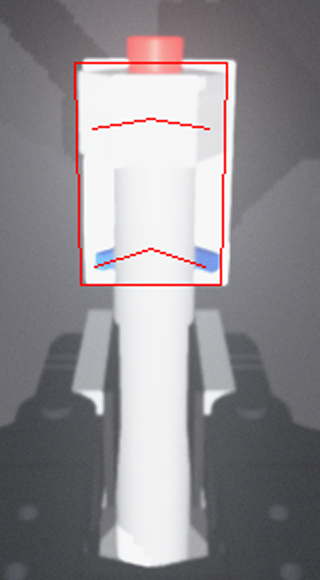

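```bash
python3 - <<'E'
from h import *
k=P["rack"]; q=[k[0]+.0015,k[1]]
robot.movel([*q,.08],rate=.15)
z=setdown(q,.052,.0435,thr=4)
print(telemetry.read_eef_pos())
robot.grip(.035); robot.sleep(.2)
robot.movel([*q,.2],rate=.2)
s=viewer.read_camera("side"); cv2.imwrite("pics/s8.png",s["image"][120:280,320:520,::-1].repeat(3,0).repeat(3,1))
p=P["guard"]; robot.goto([p[0],p[1],.18],Rdown(p[2]))
t=viewer.read_camera("top"); cv2.imwrite("pics/t8.png",t["image"][200:310,440:600,::-1].repeat(4,0).repeat(4,1))
c=viewer.read_camera("wrist"); o,R=wristpose(c); im=c["image"][:,:,::-1].copy()
W,H=.024,.036
m=np.array([[W,H],[W,-H],[-W,-H],[-W,H]])/2@Rz(p[2]).T+p[:2]
cv2.polylines(im,[np.int32(proj(c,np.c_[m,np.full(4,.024)],o=o,R=R))],True,(0,0,255),1)
cv2.imwrite("pics/w8.png",im)
print(telemetry.read_clock())
E
```

```text
down z 0.045 [0.4 0.4 7. ]
[ 0.52214275 -0.36675253  0.04613752]
52.1417
```

View pics/w8.png

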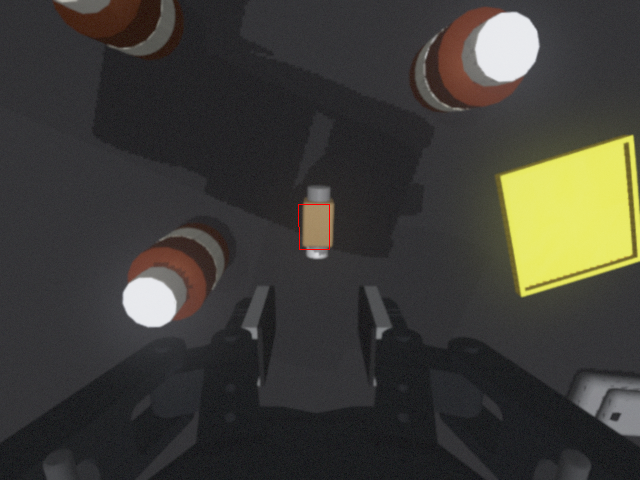

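View pics/s8.png

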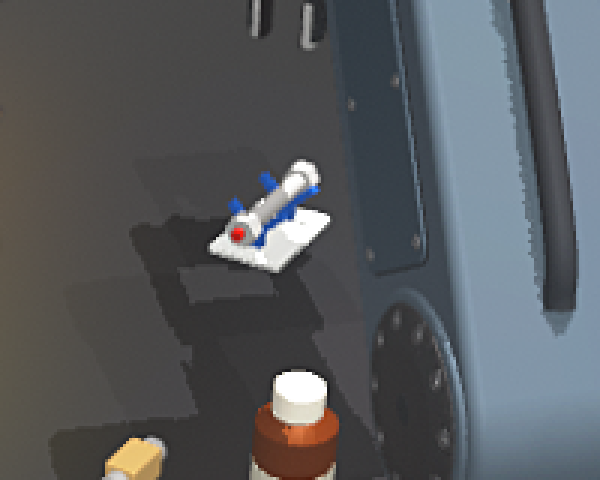

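View pics/t8.png

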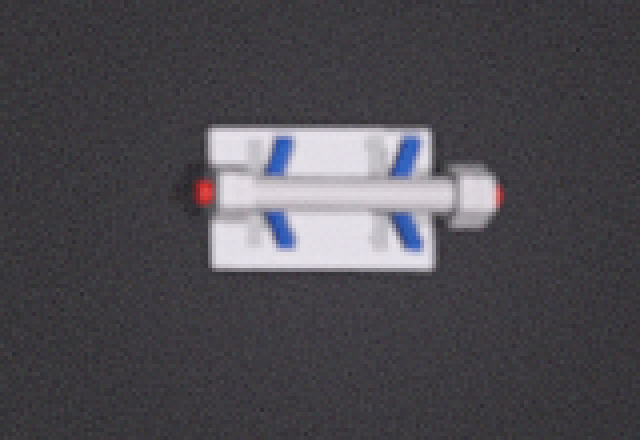

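```bash
python3 - <<'E'
from h import *
k=P["rack"]
for n in("top","side"):
    c=viewer.read_camera(n); im=cv2.resize(c["image"][:,:,::-1],None,fx=5,fy=5,interpolation=cv2.INTER_CUBIC)
    t=np.linspace(0,2*np.pi,30)
    for y,r in((-.066,.005),(-.06,.0125),(-.045,.0125),(-.045,.008),(.045,.008),(.045,.0125),(.06,.0125),(.066,.005)):
        L=np.c_[r*np.cos(t),0*t+y,.031+r*np.sin(t)]; L[:,:2]=L[:,:2]@Rz(k[2]).T+k[:2]
        cv2.polylines(im,[np.int32(proj(c,L)*5+2)],True,(0,255,0),1)
    u=proj(c,[*k[:2],.03])[0]*5; a,b=int(u[0]),int(u[1])
    cv2.imwrite(f"pics/{n}9.png",im[b-200:b+200,a-300:a+300])
E
```

```text
(no output)
```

View pics/top9.png

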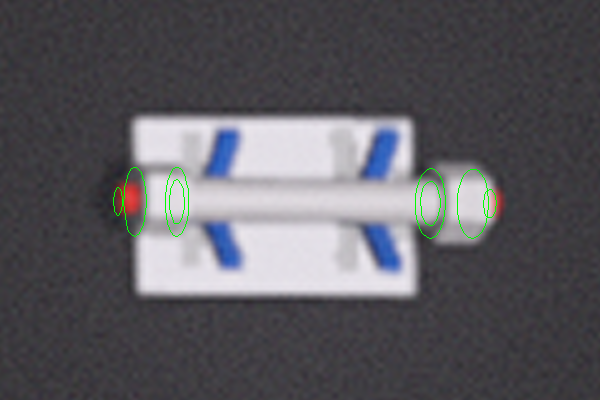

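View pics/side9.png

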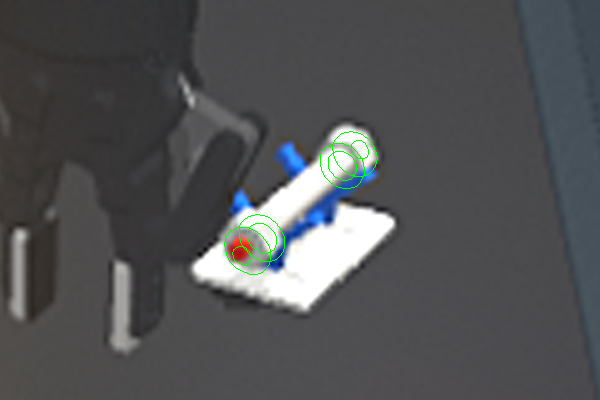

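```bash
python3 - <<'E'
from h import *
t=viewer.read_camera("top"); s=viewer.read_camera("side"); k=P["rack"]
res={}
for n,c in(("t",t),("s",s)):
    im=c["image"].astype(int); hs=cv2.cvtColor(c["image"],cv2.COLOR_RGB2HSV)
    m=((im[...,0]-im[...,1]>60)&(im[...,0]-im[...,2]>60)&((hs[...,0]<5)|(hs[...,0]>172))).astype(np.uint8)
    N,l,st,ce=cv2.connectedComponentsWithStats(m)
    u=proj(c,[*k[:2],.031])[0]
    for i in range(1,N):
        if np.hypot(*(ce[i]-u))<60: print(n,np.round(ce[i],2),st[i,4]); res.setdefault(n,[]).append(ce[i])
for a in res["t"]:
  for b in res["s"]:
    o1,d1=ray(t,[a]);o2,d2=ray(s,[b]); A=np.c_[d1[0],-d2[0]]; x=np.linalg.lstsq(A,o2-o1,rcond=None)[0]
    p1=o1+d1[0]*x[0];p2=o2+d2[0]*x[1]; print("tri",np.round((p1+p2)/2,4),"gap",np.linalg.norm(p1-p2)); q=(p1+p2)/2; print("rackframe",np.round((q[:2]-k[:2])@Rz(k[2]),4))
E
```

```text
t [490.76 247.6 ] 25
t [564.5 248.5] 8
s [398.84 197.84] 19
tri [ 0.5211 -0.3033  0.0329] gap 0.001502452621231155
rackframe [0.0018 0.0631]
tri [ 0.5553 -0.4471 -0.0399] gap 0.06836252567331211
rackframe [ 0.0346 -0.081 ]
```

Triangulating the left plug gives rack-frame y 0.063 and z 0.033, which is consistent with a seated column. I'll recheck it from the wrist later. The guard shows at (317,225), matching the model. Now I pick and place it.

```bash
python3 - <<'E'
from h import *
p=P["guard"]; x,y=p[0]+.0015,p[1]
robot.grip(.05,50)
robot.movel([x,y,.026],rate=.15)
robot.grip(0,50); print("w",telemetry.read_gripper_width())
robot.movel([x,y,.16],rate=.25); print("w",telemetry.read_gripper_width(),telemetry.read_force())
k=P["tray"]; q=k[:2]
robot.goto([*q,.15],Rdown(k[2]))
setdown(q,.036,.0275,thr=3)
robot.grip(.05); robot.sleep(.1)
robot.movel([*q,.2],rate=.25)
k=P["rack"]
# look at the rack from a bit behind (-y) with the wrist camera
robot.goto([k[0],k[1],.25],Rdown(k[2]))
c=viewer.read_camera("wrist"); cv2.imwrite("pics/w10.png",c["image"][:,:,::-1])
t=viewer.read_camera("top"); cv2.imwrite("pics/t10.png",t["image"][:,:,::-1])
print(telemetry.read_clock())
E
```

```text
w 0.022909661419816867
w 0.02291519253029585 [-0.46620407  0.14750196 -1.89726327]
down z 0.03 [-2.7 -1.8  4.2]
61.125
```

View pics/w10.png

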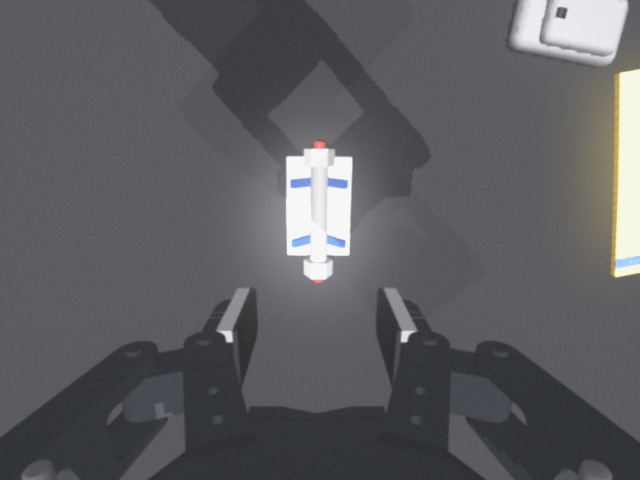

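View pics/t10.png

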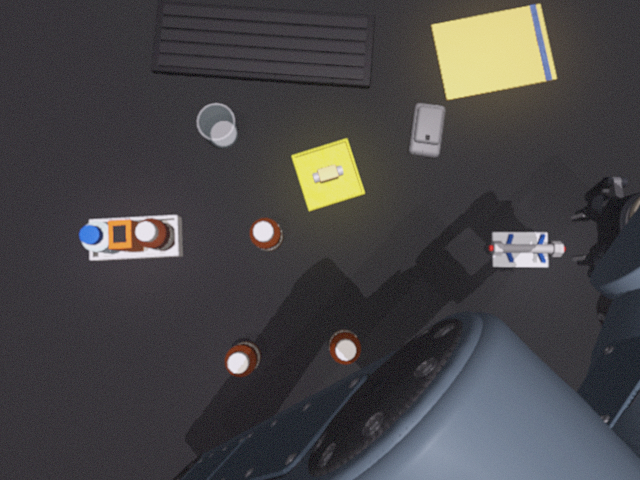

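```bash
python3 - <<'E'
from h import *
c=viewer.read_camera("wrist"); o,R=wristpose(c); k=P["rack"]
for z in(.031,):
    w=atz(c,[[319.5,142],[317.5,282],[319,156],[351,156],[287,156],[286,255],[350,255]],.031,o=o,R=R)[:,:2]; print(np.round((w[:2]-k[:2])@Rz(k[2]),4)); 
    w=atz(c,[[351,156],[287,156],[286,255],[350,255]],.006,o=o,R=R)[:,:2]; print(np.round((w.mean(0)-k[:2])@Rz(k[2]),4))
# caddy check: shape of chock from side vs model
s=viewer.read_camera("side"); C=P["caddy"]; im=cv2.resize(s["image"][:,:,::-1],None,fx=5,fy=5,interpolation=cv2.INTER_CUBIC)
for y0 in(0,):
  for z in(.034,.094):
    m=np.array([[.05,.04],[.05,-.04],[-.05,-.04],[-.05,.04]])/2+[-.003,y0]; m=m@Rz(C[2]).T+C[:2]
    cv2.polylines(im,[np.int32(proj(s,np.c_[m,np.full(4,z)])*5+2)],True,(255,0,255),1)
t=np.linspace(0,6.28,40)
for y0 in(.048,-.048):
  for r,z in((.027,.076),(.017,.104)):
    m=np.c_[r*np.cos(t)-.002,r*np.sin(t)+y0]@Rz(C[2]).T+C[:2]; cv2.polylines(im,[np.int32(proj(s,np.c_[m,0*t+z])*5+2)],True,(0,255,0),1)
u=np.int32(proj(s,[*C[:2],.05])[0]*5); cv2.imwrite("pics/s11.png",im[u[1]-300:u[1]+300,u[0]-350:u[0]+350])
E
```

```text
[[ 0.0036  0.0655]
 [ 0.0021 -0.0691]]
[0.003  0.0013]
```

View pics/s11.png

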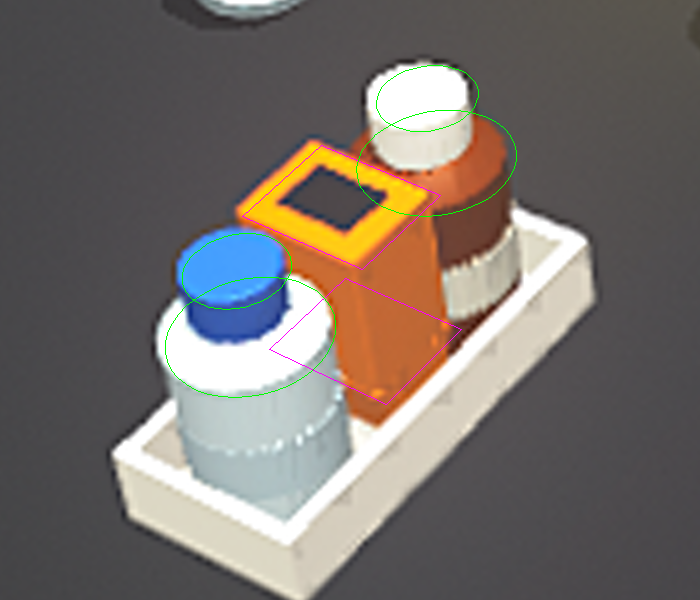

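All checks agree and the gripper is clear of everything, so I'm handing in.

```bash
python3 - <<'E'
from station import *
from station import hand_in, telemetry
print(telemetry.read_clock(), telemetry.read_force()); hand_in()
E
```

```text
61.225 [-0.46232099 -0.1401677  -0.37296143]
the job is handed in; nothing more can be done
```

I handed the job in at about 61 s of the 128 s allowed, with everything in place and released; no verdict is reported.

- **Bottles:** I took the rightmost amber bottle, at pixel (392,294) in the top view, and the clear one. Both were lowered until they touched the caddy floor, with about 7 N on the wrist, one near each end.
- **Chock:** I pushed it nose-down into the gap between them. The force rose to about 20 N once, while it spread the bottles, then it went down freely until it stopped on the floor at 18 N. In the last side view it and both bottles stood upright, with all the tops matching their expected heights to about 1–2 px.
- **Column:** It lies across both saddles, about 1 mm off sideways and 3 mm lengthwise. One end plug measured 33 mm high against 31 mm expected. The other end could not be measured the same way, but the wrist view showed the column straight and centred.
- **Guard:** It is on its side near the middle of the tray. The beaker and mouse show at the same pixels as at the start.
- **Disagreement:** The three cameras differed by up to about 4 mm on the caddy's position. I used a value close to the side camera's, which lies between the other two.

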